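# Start the bench polishing set in order

### The arm

A 6-joint arm with a two-finger parallel gripper is mounted at the origin on the work surface. World frame = base frame: x ahead of the robot, y to its left, z up, the work surface at z = 0. Lengths are in mm, angles in rad, forces in N, time in s.
With the tool pointing down it reaches from about 275 to 850 mm from the base axis. Payload 19 kg.
Tool frame: the origin (TCP) lies at the centre of the arm's flange, where the gripper is bolted on; the fingertips stand 173 mm ahead of it and the grasp point (between the pads) lies 155 mm ahead of it; z points along the fingers, y is the line along which they close (so a half turn about z gives the same grasp; the last joint's range is limited). The gripper opens to 85 mm and grips with 20 to 120 N. Pads are 22 mm wide; open, the fingers measure 114 mm over their backs; the gripper's body (76 mm by 85 mm) begins 54 mm behind the grasp point. The pads swing forward as they close: fully open they stand 13 mm farther back than shut.
Start: joints at [-1.372, 0.15, 1.437, -0, 1.554, -0.134], TCP at [187.824, -543.446, 404.667] pointing down, gripper open.
Joint ranges: [-2.8, 2.8], [-0.68, 2.1], [0.12, 2.68], [-1.39, 4.53], [0.16, 2.79], [-2.81, 2.81]. Speed limits (rad/s): [1.89, 1.89, 2.22, 3.01, 3.01, 3.01].

### API

Orientations are given as a unit quaternion [x, y, z, w].
In Python, from workcell import manip gives the robot as it stands.
- The arm moves only by the tool send_path, called as name(argument=value, ...) on one line, values as JSON. Schema: {"type":"object","properties":{"plan":{"type":"object","properties":{"ticks":{"type":"array","items":{"type":"array","items":{"type":"number"},"minItems":6,"maxItems":6},"minItems":1,"maxItems":10}},"additionalProperties":false,"required":["ticks"]},"finger_gap":{"type":"number"},"only":{"type":"string"},"quiet":{"type":"boolean"},"lines":{"type":"string"}},"required":["plan"],"additionalProperties":false}. plan is an object whose key "ticks" holds a list of rows, 1 to 10 of them, each of 6 numbers: dx, dy, dz in normalised numbers (1 is 1000 mm), then a rotation vector rx, ry, rz in parts of the range, where 1.0 means pi rad; each row is the pose to reach, as a shift and turn from the pose commanded when the call began, along the tool's axes at that moment; what a row does not reach only later rows make up. A row lasts 1/12 s, in which the tool goes at most 41.7 mm and 0.125 rad, less where a joint would pass 70% of its speed; a pose out of reach is approached as far as the arm can. finger_gap is the opening from 0.0 (shut) to 1.0 (fully open), set as the call begins (left out keeps the last). The fingers move at their own pace and stop on an object; the grip force is fixed at half the most. Time passes only in rows, so rows that do not move let the fingers close. The tool returns the time, the measured TCP pose, the force, the opening and the grip force at its end. only (a regular expression) keeps the lines of the reply that match it, lines (a string "A,B") keeps lines A to B, and quiet returns only ok. Shift and turn numbers lie between -1 and 1, and a call with a number outside is refused. Input that does not fit is refused with a message, and nothing moves.
- manip.observe(): the state, without advancing time (a new reading comes with each control period).
- manip.snapshot(name): name is "scene" or "top" or "wrist"; returns a dict with "image" (384x512x3 uint8, blue, green, red), "fov_y" (degrees; the focal length in pixels is half the picture's height over the tangent of half this angle, whatever the lens; pixels are square), "cx", "cy" (the principal point, pixels), "dist_coeffs" ([k1, k2, p1, p2, k3] as OpenCV has them; the pictures are not rectified), "extrinsics" (4x4, takes a point from camera to world coordinates). Camera axes: x right, y up, looking along -z (the intrinsics and any distortion apply to the point x, -y, -z); pixel columns grow to the right and rows downward; lengths in mm; the calibration is good to about 2 mm. A picture is of the moment at which its call begins. There is no depth.
- manip.job_done(): hands the job in; it is judged then, once.
The state is a dict: "time_s": time; "joint_positions": joint angles; "joint_velocities": joint speeds; "tau": joint torques, N m; "position": TCP position; "eef_rot": TCP orientation; "ft_force": force on the tool from outside, world axes, zero at the start; "wrist_torque": the same for the moment, N m; "grip_width": opening from 0.0 (shut) to 1.0 (fully open); "finger_force": force on a finger pad.
Only numpy, scipy, OpenCV 4.12 (cv2) and the standard library are available. Lean on these libraries where they do the work, as an engineer would, in place of code of your own. Each camera call takes 0.05 s, during which the arm holds its last target. There are 200 camera calls.

### The job

Start up the jeweller's polishing set in this order: first switch the dust extractor on by pressing the raised end of the rocker on its grey box fully down; then, on the aluminium micromotor unit, push the round key fully in, and last push the long bar key fully in. Press with the closed fingertips: grasp nothing, leave the square key alone, do not lift, tip or shove either box, and leave the tools and tins lying around where they are.

Things in the scene. Friction and masses are not known exactly. Their poses are not given: they have to be found in the camera images.
- extractor_box: grey painted loose switch box of the dust extractor, 150 x 100 x 50 mm (its x, y, z), 0.9 kg, standing on the bench; origin at the centre of its underside. On its top is one wide black rocker; its x axis runs along the rocker towards the rocker's raised end (the far end from the robot)
- rocker_raised_end (a point): point on the rocker's top face, 25 mm from its pivot towards the raised end: where to press. It turns with the rocker (about 75 mm above the bench when off, 66 mm when fully over). The rocker is a paddle 70 mm long (along the box's x), 34 mm wide, 12 mm thick, pivoted 64 mm above the bench over the box's centre, about the box's y
- rocker (a joint): rocker angle in rad: 0 = off (far end raised by 0.18 rad), 0.36 = fully over to on (far end down); starts at 0 to 0.05. It stays where it is left; about 3 to 5 N at the pressing point moves it
- motor_unit: aluminium loose micromotor unit, 140 x 160 x 55 mm (its x, y, z), 0.9 kg, on rubber feet on the bench; origin at the centre of its underside. Three black keys on its top, each standing 12 mm proud when out and 4 mm when fully in: in its own frame round key at x -30, y +47 mm, square key at x -30, y -47 mm, long bar key at x +35, y 0
- round_key_top (a point): centre of the top of the round key, 28 mm across; 67 mm above the bench when out
- bar_key_top (a point): centre of the top of the long bar key, 20 mm (x) by 70 mm (y); 67 mm above the bench when out
- square_key_top (a point): centre of the top of the square key, 24 x 24 mm: not to be pressed
- round_key (a joint): how far the round key is pressed in, m: 0 = out, 0.008 = fully in; starts at 0 to 0.001. It stays where it is pushed; about 4 N moves it
- bar_key (a joint): how far the bar key is pressed in, m: 0 = out, 0.008 = fully in; starts at 0 to 0.001, stays where it is pushed, about 4 N moves it
- square_key (a joint): how far the square key is pressed in, m: 0 = out, 0.008 = fully in; leave it out
- brass_tin: loose bystander: open round brass tin, 60 mm across, 24 mm high; origin under its centre
- red_tin: loose bystander: closed round tin, 56 mm across, 28 mm high; origin under its centre
- burnisher: loose bystander: burnisher lying down: 34 mm wooden ball handle with a thin steel rod, 125 mm long; origin under the ball, rod along its x
- tweezers: loose bystander: cross-lock tweezers lying flat, 150 mm long, 12 mm high; origin under its centre
- scissors: loose bystander: scissors lying flat, about 175 mm long, 12 mm high; origin under its centre
- ring_cone: loose bystander: upright steel ring cone, 40 mm foot, 110 mm tall; origin under its centre

How it is judged (in metres and radians):
On the way, in this order (a step that is already met when the one before it is completed fails the run):
1. the rocker is pressed over to on (value of joint rocker above 0.32 rad), for 0.2 s.
2. the round key is fully in (value of joint round_key above 0.0066 m), for 0.2 s.
3. the bar key is fully in (value of joint bar_key above 0.0066 m), for 0.2 s.
At the end, for the whole second after the job is handed in: rocker beyond 0.32 rad of 0.36, round and bar keys in by more than 6.6 mm of 8, square key in by less than 3 mm, both boxes flat, at rest and within 30 mm of where they stood (value of joint rocker above 0.32 rad and value of joint each of round_key, bar_key above 0.0066 m and value of joint square_key below 0.003 m and distance of each of extractor_box, motor_unit from where it was at the start of the episode below 0.03 m and angle between each of extractor_box, motor_unit's own z axis and vertical below 0.05 rad and linear speed of each of extractor_box, motor_unit below 0.02 m/s); the robot touches nothing.
It fails at once if the round key is pressed before the rocker is on (value of joint round_key above 0.004 m and value of joint rocker below 0.3 rad).
It fails at once if the bar key is pressed before the round key is in (value of joint bar_key above 0.004 m and (value of joint round_key below 0.006 m or value of joint rocker below 0.3 rad)).
It fails at once if the square key is pressed (4 mm or more) (value of joint square_key above 0.004 m).
It fails at once if a box is lifted by 10 mm, tipped by 0.15 rad or shoved by 30 mm (height (world z) of any of extractor_box, motor_unit above 0.01 m or angle between any of extractor_box, motor_unit's own z axis and vertical above 0.15 rad or distance of any of extractor_box, motor_unit from where it was at the start of the episode above 0.03 m).
It fails at once if a bystander is moved by 30 mm or lifted by 15 mm (distance of any of brass_tin, red_tin, burnisher, tweezers, scissors, ring_cone from where it was at the start of the episode above 0.03 m or height (world z) of any of brass_tin, red_tin, burnisher, tweezers, scissors, ring_cone above 0.015 m).
It also fails if it takes over 48 s, if anything falls off the work surface, if the arm or the gripper's body presses on something with over 40 N, if the wrist force passes 120 N, or if a joint passes its speed limit or range.

## Working session

There is one attempt and no reset: what is moved stays moved. The work goes in short steps, Python scripts to look and compute and a tool call to move; the robot and the scene stay as the last step left them, time stands still between calls to the robot, and variables do not carry over. Pictures are saved under pics/ and viewed, at most 10 in all, crops included, and the job is handed in when it is done.

```bash
ls; mkdir -p pics
```

Create h.py:
```python
import numpy as np, cv2, json
from workcell import manip
def snap(n,f):
    s=manip.snapshot(n); cv2.imwrite(f'pics/{f}.png',s['image'])
    np.savez(f'pics/{f}.npz',**{k:np.array(v) for k,v in s.items()}); return s
def load(f): return np.load(f'pics/{f}.npz')
def cam(s):
    h,w=s['image'].shape[:2]; f=h/2/np.tan(np.radians(float(s['fov_y']))/2)
    return np.array([[f,0,float(s['cx'])],[0,f,float(s['cy'])],[0,0,1]]),np.array(s['dist_coeffs'],float)
def ray(s,px):
    K,d=cam(s); u=cv2.undistortPoints(np.array([[px]],float),K,d)[0,0]
    E=np.array(s['extrinsics']); r=E[:3,:3]@np.array([u[0],-u[1],-1]); return E[:3,3],r/np.linalg.norm(r)
def onz(s,px,z):
    o,r=ray(s,px); return o+r*(z-o[2])/r[2]
def tri(a,pa,b,pb):
    o,r=ray(a,pa);p,q=ray(b,pb); t=np.linalg.lstsq(np.c_[r,-q],p-o,rcond=None)[0]
    x,y=o+r*t[0],p+q*t[1]; return (x+y)/2,np.linalg.norm(x-y)
def proj(s,P):
    K,d=cam(s);E=np.linalg.inv(np.array(s['extrinsics'])); c=E[:3,:3]@np.array(P,float)+E[:3,3]
    return cv2.projectPoints(np.array([[c[0],-c[1],-c[2]]]),np.zeros(3),np.zeros(3),K,d)[0][0,0]
```

Run:
```python
from h import *
ims=[]
for n in ["scene","top"]:
    s=snap(n,n+'0'); print(n,s['fov_y'],s['dist_coeffs'],np.round(s['extrinsics'],2).tolist())
print({k:np.round(v,3).tolist() for k,v in manip.observe().items()})
for n in ["scene","top"]: cv2.imwrite(f'pics/{n}0b.png',cv2.resize(cv2.imread(f'pics/{n}0.png'),(800,600)))
```

```text
pics
workcell.py
scene 53.631518549971084 [0.03228592 0.         0.         0.         0.        ] [[0.61, -0.65, 0.45, 913.55], [0.79, 0.49, -0.37, -318.73], [0.02, 0.58, 0.81, 752.74], [0.0, 0.0, 0.0, 1.0]]
top 44.49045859111465 [-0.15251971  0.          0.          0.          0.        ] [[-0.0, 0.98, -0.2, 358.83], [-1.0, -0.0, 0.0, -27.81], [0.0, 0.2, 0.98, 1004.11], [0.0, 0.0, 0.0, 1.0]]
{'time_s': 0.1, 'joint_positions': [-1.372, 0.151, 1.438, 0.0, 1.554, -0.134], 'joint_velocities': [0.0, -0.001, -0.002, 0.001, 0.0, -0.001], 'tau': [0.005, -71.438, -57.179, 0.0, 0.007, -0.0], 'position': [187.823, -543.424, 404.151], 'eef_rot': [0.986, 0.166, -0.0, -0.001], 'ft_force': [0.118, 0.605, -0.444], 'wrist_torque': [-0.003, 0.049, -0.066], 'finger_force': 0.0, 'grip_width': 0.999}
```

View pics/top0b.png

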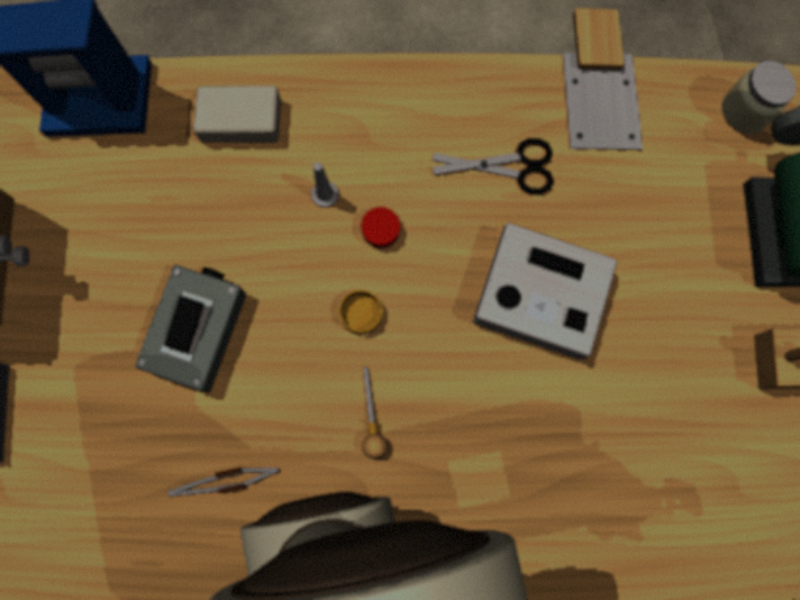

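View pics/scene0b.png

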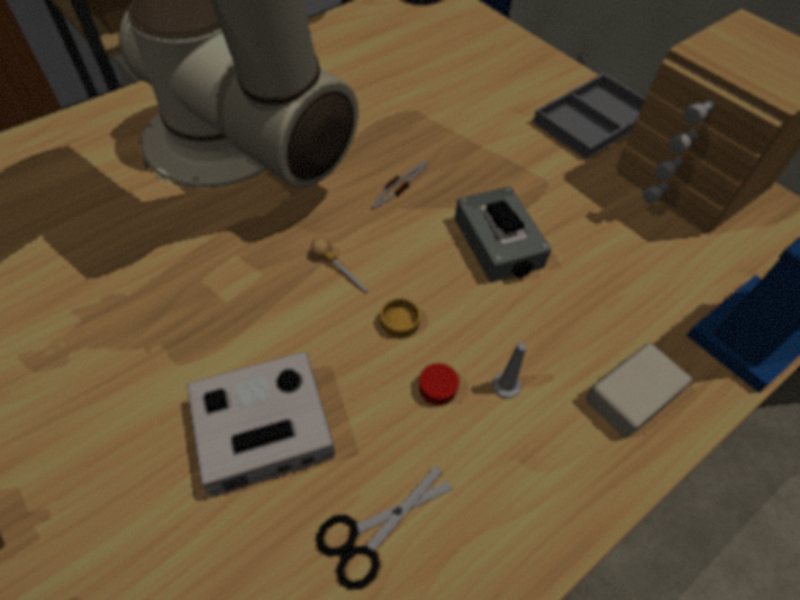

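The top picture (in 800x600 pixels) shows the rocker at (187,325), round key (509,296), bar (556,262) and square (575,319). The scene picture shows them at (505,217), (289,380), (263,436) and (216,400). All six bystanders are clear of the keys. Next I segment the dark blobs and triangulate them.

Create m.py:
```python
from h import *
seeds={'rocker':((187,325),(505,217)),'round':((509,296),(289,380)),'bar':((556,262),(263,436)),'square':((575,319),(216,400))}
T,S=load('top0'),load('scene0')
def blob(s,p,th=45):
    g=cv2.resize(s['image'],None,fx=4,fy=4,interpolation=cv2.INTER_CUBIC).max(2)
    n,l,st,c=cv2.connectedComponentsWithStats((g<th).astype(np.uint8))
    k=l[int(p[1]*2.56),int(p[0]*2.56)]
    cs,_=cv2.findContours((l==k).astype(np.uint8),0,2); r=cv2.minAreaRect(max(cs,key=cv2.contourArea))
    return (c[k]+.5)/4-.5,cv2.boxPoints(r)/4,st[k,4]/16,np.array(r[1])/4,k
for n,(a,b) in seeds.items():
    A=blob(T,a);B=blob(S,b); P,e=tri(T,A[0],S,B[0])
    print(n,A[4],B[4],A[0].round(1),B[0].round(1),'areas',A[2],B[2],'P',P.round(1),'gap',e.round(1),'top@67',onz(T,A[0],67).round(1),'scene@67',onz(S,B[0],67).round(1))
    c=[onz(T,p,67)[:2] for p in A[1]]; print('  rect',np.round(c,0).tolist(),'sides',[round(float(np.linalg.norm(c[i]-c[i-1])),1) for i in (1,2)])
```

```bash
python3 m.py
```

```text
rocker 35 341 [117.4 207.3] [322.6 138.7] areas 550.0 313.6875 P [518.1 245.   58.1] gap 0.8 top@67 [516.4 242.1  67. ] scene@67 [523.3 238.2  67. ]
  rect [[488.0, 268.0], [554.0, 250.0], [543.0, 214.0], [477.0, 232.0]] sides [68.0, 37.4]
round 33 381 [325.1 189.6] [184.3 243.4] areas 152.25 149.625 P [ 554.9 -185.4   54.6] gap 0.0 top@67 [ 552.3 -183.4   67. ] scene@67 [ 561.2 -187.8   67. ]
  rect [[566.0, -170.0], [566.0, -199.0], [538.0, -198.0], [538.0, -169.0]] sides [29.5, 27.7]
bar 30 396 [355.7 168.1] [167.4 278.9] areas 326.5 400.375 P [ 600.4 -251.9   55.9] gap 0.5 top@67 [ 597.7 -249.1   67. ] scene@67 [ 605.3 -253.2   67. ]
  rect [[599.0, -212.0], [619.0, -220.0], [595.0, -288.0], [575.0, -280.0]] sides [21.4, 72.1]
square 36 389 [368.2 204.2] [137.6 256.2] areas 133.5 149.25 P [ 523.4 -274.2   56.2] gap 0.0 top@67 [ 521.5 -271.4   67. ] scene@67 [ 529.4 -274.9   67. ]
  rect [[513.0, -256.0], [536.0, -264.0], [529.0, -289.0], [505.0, -280.0]] sides [24.4, 25.5]
```

The rows are not in the units I measure in: shifts go in shares of 1000 mm and turns go in shares of pi rad. I convert before sending: 308 mm is 0.308, 273 mm is 0.273, 0.6 rad is 0.191.

send_path(plan={"ticks": [[0.01, -0.005, 0, 0, 0, 0.0095], [0.03, -0.014, 0, 0, 0, 0.0318], [0.062, -0.029, 0, 0, 0, 0.0573], [0.097, -0.045, 0, 0, 0, 0.0859], [0.132, -0.062, 0, 0, 0, 0.1146], [0.168, -0.078, 0, 0, 0, 0.1432], [0.203, -0.095, 0, 0, 0, 0.1687], [0.238, -0.111, 0, 0, 0, 0.1846], [0.273, -0.127, 0, 0, 0, 0.191], [0.308, -0.144, 0, 0, 0, 0.191]]}, finger_gap=0.0)

```text
time_s: 0.93
position: [432.9, -305.1, 404.6]
eef_rot: [0.991, -0.134, -0.0, -0.0]
ft_force: [0.4, -0.8, 0.0]
grip_width: -0.0
finger_force: 0.0
```

Run:
```python
from h import *
o=manip.observe(); print(o['position'],o['eef_rot'],o['joint_positions'])
```

```text
[ 432.88666519 -305.12600984  404.55859868] [ 9.90968942e-01 -1.34091517e-01 -9.19779160e-05 -1.09576886e-04] [-7.59526453e-01  5.57561484e-02  1.54171832e+00  7.01097325e-05
  1.54439560e+00  1.08026130e+00]
```

Run:
```python
from h import *
s=snap('wrist','w0'); print(np.round(s['extrinsics'],2).tolist(),s['fov_y'],s['dist_coeffs'])
for n,P in dict(round=(552.3,-183.4,67),bar=(597.7,-249.1,67),square=(521.5,-271.4,67)).items(): print(n,proj(s,P).round(1))
```

```text
[[-0.27, 0.92, 0.3, 511.27], [-0.96, -0.25, -0.08, -326.17], [0.0, -0.31, 0.95, 373.39], [0.0, 0.0, 0.0, 1.0]] 68.62720779503631 [-0.05097768  0.          0.          0.          0.        ]
round [114.7 102.8]
bar [157.3  37.8]
square [202.8 107.9]
```

View pics/w0.png

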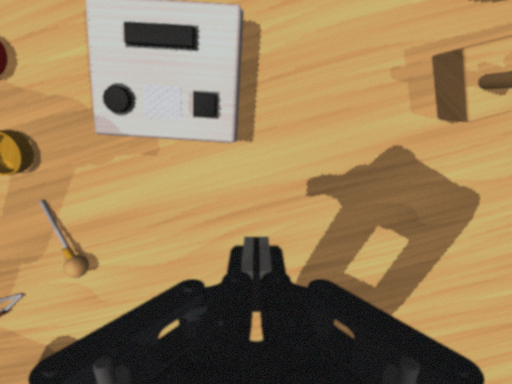

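The wrist view shows the round key at (118,98), bar (161,36) and square (206,104), about 4 px off what the top view predicts. I'll combine all the views by least squares.

Create m2.py:
```python
from m import *
def multi(L):
    A=np.zeros((3,3));b=np.zeros(3)
    for s,p in L:
        o,r=ray(s,p);M=np.eye(3)-np.outer(r,r);A+=M;b+=M@o
    return np.linalg.solve(A,b)
```

```bash
python3 - <<'E' | tail -9
from m2 import *
W=load('w0')
ws={'round':(118,98),'bar':(161,36),'square':(206,104)}
for n,p in ws.items():
    C=blob(W,np.array(p)*1.5625); a,b=seeds[n]; A=blob(T,a);B=blob(S,b)
    print(n,C[0].round(1),C[2],'TW',*[np.round(v,1) for v in tri(T,A[0],W,C[0])],'SW',*[np.round(v,1) for v in tri(S,B[0],W,C[0])])
    print('  w@67',onz(W,C[0],67).round(1),'all',multi([(T,A[0]),(S,B[0]),(W,C[0])]).round(1))
E
```

```text
rect [[599.0, -212.0], [619.0, -220.0], [595.0, -288.0], [575.0, -280.0]] sides [21.4, 72.1]
square 36 389 [368.2 204.2] [137.6 256.2] areas 133.5 149.25 P [ 523.4 -274.2   56.2] gap 0.0 top@67 [ 521.5 -271.4   67. ] scene@67 [ 529.4 -274.9   67. ]
  rect [[513.0, -256.0], [536.0, -264.0], [529.0, -289.0], [505.0, -280.0]] sides [24.4, 25.5]
round [117.7  98. ] 8.8125 TW [ 555.7 -184.7   58.3] 3.1 SW [ 557.2 -185.8   59.7] 1.3
  w@67 [ 555.9 -188.4   67. ] all [ 555.9 -185.1   57.2]
bar [256.1 163.1] 162572.4375 TW [ 520.  -264.3  238.5] 130.2 SW [ 341.6 -238.4 -505.9] 80.8
  w@67 [ 449.9 -309.5   67. ] all [ 550.3 -269.4   81. ]
square [207.6 106.6] 310.1875 TW [ 522.6 -274.6   55.9] 1.8 SW [ 521.8 -274.3   53.3] 0.4
  w@67 [ 521.3 -276.7   67. ] all [ 522.7 -274.5   55.3]
```

Converted, -326 mm is -0.326, -288 mm is -0.288.

send_path(plan={"ticks": [[-0.001, -0.01, 0, 0, 0, 0], [-0.002, -0.03, 0, 0, 0, 0], [-0.004, -0.062, 0, 0, 0, 0], [-0.007, -0.098, 0, 0, 0, 0], [-0.01, -0.136, 0, 0, 0, 0], [-0.013, -0.174, 0, 0, 0, 0], [-0.016, -0.212, 0, 0, 0, 0], [-0.019, -0.25, 0, 0, 0, 0], [-0.021, -0.288, 0, 0, 0, 0], [-0.024, -0.326, 0, 0, 0, 0]]})

```text
time_s: 1.82
position: [494.4, 15.2, 404.7]
eef_rot: [0.991, -0.134, 0.0, 0.0]
ft_force: [0.2, -0.3, 0.1]
grip_width: -0.002
finger_force: 0.0
```

send_path(plan={"ticks": [[-0.002, -0.038, 0, 0, 0, 0], [-0.004, -0.076, 0.005, 0, 0, 0], [-0.007, -0.114, 0.015, 0, 0, 0], [-0.01, -0.15, 0.03, 0, 0, 0], [-0.013, -0.182, 0.048, 0, 0, 0], [-0.015, -0.206, 0.066, 0, 0, 0], [-0.016, -0.22, 0.082, 0, 0, 0], [-0.016, -0.226, 0.094, 0, 0, 0], [-0.016, -0.226, 0.1, 0, 0, 0], [-0.016, -0.226, 0.1, 0, 0, 0]]})

```text
time_s: 2.65
position: [538.9, 235.3, 303.5]
eef_rot: [0.991, -0.133, -0.001, 0.001]
ft_force: [-0.5, -0.5, 0.7]
grip_width: 0.001
finger_force: 0.0
```

Run:
```python
from h import *
o=manip.observe(); print(o['position'],o['eef_rot'],o['ft_force'])
s=snap('wrist','w1')
p=o['position']; print('tip',p-[0,0,173],proj(s,p-[0,0,173])); print('rocker',proj(s,(542,237.5,75)),proj(s,(518,244,70)))
```

```text
[538.90317943 235.29476605 303.46259231] [ 9.91062134e-01 -1.33396251e-01 -9.82856509e-04  5.66839169e-04] [-0.51618197 -0.50879184  0.67517034]
tip [538.90317943 235.29476605 130.46259231] [256.49830891 252.05551044]
rocker [252.30763816 212.02897056] [252.63705676 238.64703884]
```

View pics/w1.png

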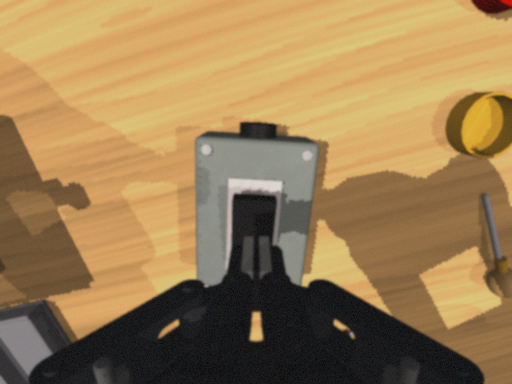

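The rocker's raised far edge is at row 194, columns 233–276, and the fingertip sits around (256,240). Next I cast the edge pixels onto the raised height.

Run:
```python
from h import *
s=load('w1')
for z in (72,76): print(z,[onz(s,p,z).round(1).tolist() for p in ((233,194),(276,194),(254.5,194))])
print('box top far corners@50',onz(s,(197,137),50).round(1),onz(s,(320,142),50).round(1))
```

```text
72 [[558.7, 247.9, 72.0], [550.1, 216.8, 72.0], [554.4, 232.4, 72.0]]
76 [[559.8, 247.2, 76.0], [551.4, 216.8, 76.0], [555.6, 232.0, 76.0]]
box top far corners@50 [604.6 265.1  50. ] [575.2 173.2  50. ]
```

Converted, 48 mm is 0.048, 44 mm is 0.044.

send_path(plan={"ticks": [[0.001, 0, 0.005, 0, 0, 0], [0.003, 0, 0.015, 0, 0, 0], [0.005, 0, 0.028, 0, 0, 0], [0.005, 0, 0.038, 0, 0, 0], [0.005, 0, 0.044, 0, 0, 0], [0.005, 0, 0.048, 0, 0, 0], [0.005, 0, 0.048, 0, 0, 0], [0.005, 0, 0.048, 0, 0, 0]]})

```text
time_s: 3.37
position: [543.9, 235.0, 256.7]
eef_rot: [0.991, -0.133, -0.0, -0.0]
ft_force: [-0.6, 1.3, 0.1]
grip_width: 0.002
finger_force: 0.0
```

send_path(plan={"ticks": [[0, 0, 0.001, 0, 0, 0], [0, 0, 0.002, 0, 0, 0], [0, 0, 0.004, 0, 0, 0], [0, 0, 0.005, 0, 0, 0], [0, 0, 0.006, 0, 0, 0], [0, 0, 0.007, 0, 0, 0], [0, 0, 0.008, 0, 0, 0], [0, 0, 0.008, 0, 0, 0], [0, 0, 0.008, 0, 0, 0]]})

```text
time_s: 4.12
position: [543.9, 234.9, 248.8]
eef_rot: [0.991, -0.133, -0.0, -0.0]
ft_force: [0.2, -0.8, 0.7]
grip_width: 0.001
finger_force: 0.0
```

Converted, 4 mm is 0.004, 3 mm is 0.003.

send_path(plan={"ticks": [[0, 0, 0.001, 0, 0, 0], [0, 0, 0.002, 0, 0, 0], [0, 0, 0.003, 0, 0, 0], [0, 0, 0.004, 0, 0, 0], [0, 0, 0.004, 0, 0, 0], [0, 0, 0.004, 0, 0, 0]]})

```text
time_s: 4.62
position: [543.8, 235.0, 244.6]
eef_rot: [0.991, -0.133, -0.0, -0.0]
ft_force: [1.1, -0.6, 1.3]
grip_width: 0.001
finger_force: 0.3
```

send_path(plan={"ticks": [[0, 0, 0.001, 0, 0, 0], [0, 0, 0.002, 0, 0, 0], [0, 0, 0.003, 0, 0, 0], [0, 0, 0.003, 0, 0, 0], [0, 0, 0.003, 0, 0, 0]]})

```text
time_s: 5.03
position: [543.9, 234.9, 241.7]
eef_rot: [0.991, -0.133, 0.0, -0.0]
ft_force: [2.5, -0.0, 1.9]
grip_width: 0.003
finger_force: 1.4
```

Converted, 2 mm is 0.002, 1 mm is 0.001.

send_path(plan={"ticks": [[0, 0, 0.001, 0, 0, 0], [0, 0, 0.002, 0, 0, 0], [0, 0, 0.002, 0, 0, 0], [0, 0, 0.002, 0, 0, 0]]})

```text
time_s: 5.37
position: [544.0, 234.9, 239.8]
eef_rot: [0.991, -0.133, 0.0, -0.0]
ft_force: [3.8, -1.0, 4.2]
grip_width: 0.003
finger_force: 2.2
```

send_path(plan={"ticks": [[0, 0, 0.001, 0, 0, 0], [0, 0, 0.0015, 0, 0, 0], [0, 0, 0.0015, 0, 0, 0], [0, 0, 0.0015, 0, 0, 0]]})

```text
time_s: 5.7
position: [544.0, 235.0, 239.3]
eef_rot: [0.991, -0.133, 0.0, -0.0]
ft_force: [-1.2, -3.1, 15.9]
grip_width: 0.002
finger_force: 8.1
```

Converted, 1 mm is 0.001.

send_path(plan={"ticks": [[0, 0, 0.001, 0, 0, 0], [0, 0, 0.001, 0, 0, 0], [0, 0, 0.001, 0, 0, 0], [0, 0, 0.001, 0, 0, 0]]})

```text
time_s: 6.03
position: [544.0, 235.0, 239.0]
eef_rot: [0.991, -0.133, 0.001, -0.0]
ft_force: [-4.5, -4.9, 25.6]
grip_width: -0.0
finger_force: 12.2
```

send_path(plan={"ticks": [[0, 0, -0.01, 0, 0, 0], [0, 0, -0.03, 0, 0, 0], [0, 0, -0.06, 0, 0, 0], [0, 0, -0.09, 0, 0, 0], [0, 0, -0.11, 0, 0, 0], [0, 0, -0.11, 0, 0, 0], [0, 0, -0.11, 0, 0, 0]]})

```text
time_s: 6.62
position: [543.7, 235.1, 347.8]
eef_rot: [0.991, -0.133, 0.0, -0.0]
ft_force: [-0.1, -0.2, -1.0]
grip_width: -0.002
finger_force: 0.0
```

Run:
```python
from h import *
s=snap('wrist','w2')
cv2.imwrite('pics/w2c.png',cv2.resize(s['image'][90:320,150:370],None,fx=2.5,fy=2.5))
```

```text
(no output)
```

View pics/w2c.png

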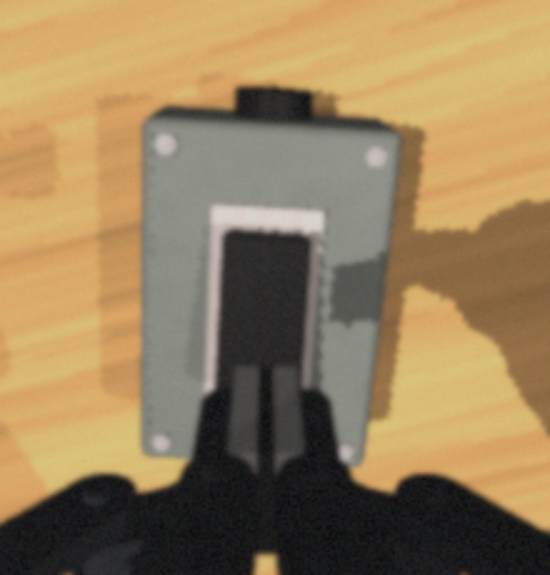

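The rocker is over: it hit a hard stop with the tip at 66 mm and 26 N, and the box hasn't moved. The crop shows the paddle end lower, and the gripper is clear. Next is the round key.

Converted, 313 mm is 0.313, 278 mm is 0.278.

send_path(plan={"ticks": [[0.003, 0.01, 0, 0, 0, 0], [0.009, 0.03, 0, 0, 0, 0], [0.019, 0.062, 0, 0, 0, 0], [0.03, 0.098, 0, 0, 0, 0], [0.041, 0.134, 0, 0, 0, 0], [0.052, 0.17, 0, 0, 0, 0], [0.063, 0.206, 0, 0, 0, 0], [0.074, 0.242, 0, 0, 0, 0], [0.085, 0.278, 0, 0, 0, 0], [0.095, 0.313, 0, 0, 0, 0]]})

```text
time_s: 7.5
position: [552.1, -94.4, 345.9]
eef_rot: [0.991, -0.133, -0.001, -0.0]
ft_force: [0.5, 0.8, 0.1]
grip_width: 0.0
finger_force: 0.0
```

send_path(plan={"ticks": [[0.009, 0.029, 0, 0, 0, 0], [0.017, 0.057, 0.005, 0, 0, 0], [0.023, 0.076, 0.015, 0, 0, 0], [0.026, 0.085, 0.03, 0, 0, 0], [0.027, 0.089, 0.042, 0, 0, 0], [0.027, 0.089, 0.048, 0, 0, 0], [0.027, 0.089, 0.048, 0, 0, 0]]})

```text
time_s: 8.08
position: [554.9, -184.6, 297.0]
eef_rot: [0.991, -0.133, -0.002, -0.001]
ft_force: [-0.2, 0.1, 0.5]
grip_width: -0.004
finger_force: 0.0
```

Run:
```python
from h import *
o=manip.observe(); s=snap('wrist','w3'); p=o['position']
print(p,o['eef_rot'],'tip',proj(s,p-[0,0,173]),'round',proj(s,(555.5,-185.5,67)),'bar',proj(s,(600,-251,67)))
```

```text
[ 554.8808072  -184.6448818   297.00134254] [ 9.91077714e-01 -1.33272100e-01 -1.73171618e-03 -7.16756048e-04] tip [257.22990154 251.56573932] round [257.80628197 212.70077758] bar [331.69976132 132.19259852]
```

View pics/w3.png

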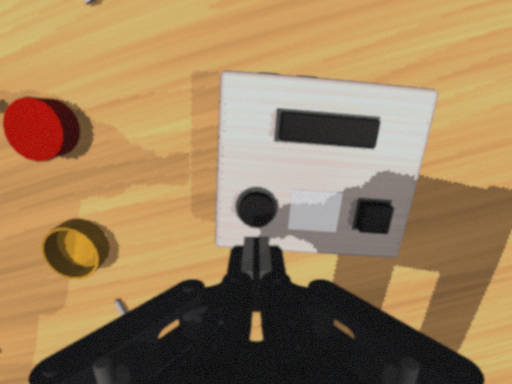

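The round key top is at about (257,207) and the bar at (328,128). That is about 5 px further ahead than predicted, so I'll recompute.

```bash
python3 - <<'E' | tail -4
from m2 import *
W=load('w3')
for n,p in dict(round=(257,207),bar=(328,128),square=(374,216)).items():
    a,b=seeds[n]
    print(n,'w3@67',onz(W,p,67).round(1),'all',multi([(T,blob(T,a)[0]),(S,blob(S,b)[0]),(W,p)]).round(1))
E
```

```text
rect [[513.0, -256.0], [536.0, -264.0], [529.0, -289.0], [505.0, -280.0]] sides [24.4, 25.5]
round w3@67 [ 560.1 -186.1   67. ] all [ 555.1 -185.3   54.4]
bar w3@67 [ 603.5 -249.    67. ] all [ 600.9 -251.8   55.5]
square w3@67 [ 529. -271.   67.] all [ 523.4 -274.3   56.4]
```

Converted, 52 mm is 0.052, 48 mm is 0.048.

send_path(plan={"ticks": [[0.001, 0, 0.005, 0, 0, 0], [0.003, 0.001, 0.015, 0, 0, 0], [0.003, 0.001, 0.028, 0, 0, 0], [0.003, 0.001, 0.04, 0, 0, 0], [0.003, 0.001, 0.048, 0, 0, 0], [0.003, 0.001, 0.052, 0, 0, 0], [0.003, 0.001, 0.052, 0, 0, 0], [0.003, 0.001, 0.052, 0, 0, 0]]})

```text
time_s: 8.8
position: [558.1, -186.8, 247.4]
eef_rot: [0.991, -0.133, 0.0, -0.0]
ft_force: [1.5, -0.5, -0.4]
grip_width: 0.002
finger_force: 0.0
```

send_path(plan={"ticks": [[0, 0, 0.001, 0, 0, 0], [0, 0, 0.002, 0, 0, 0], [0, 0, 0.003, 0, 0, 0], [0, 0, 0.004, 0, 0, 0], [0, 0, 0.005, 0, 0, 0], [0, 0, 0.006, 0, 0, 0], [0, 0, 0.006, 0, 0, 0], [0, 0, 0.006, 0, 0, 0]]})

```text
time_s: 9.47
position: [558.0, -186.8, 241.2]
eef_rot: [0.991, -0.133, -0.0, -0.0]
ft_force: [0.9, 0.1, 0.4]
grip_width: 0.001
finger_force: 0.0
```

Converted, 4 mm is 0.004, 3 mm is 0.003.

send_path(plan={"ticks": [[0, 0, 0.001, 0, 0, 0], [0, 0, 0.002, 0, 0, 0], [0, 0, 0.003, 0, 0, 0], [0, 0, 0.004, 0, 0, 0], [0, 0, 0.004, 0, 0, 0], [0, 0, 0.004, 0, 0, 0]]})

```text
time_s: 9.97
position: [558.1, -186.8, 237.1]
eef_rot: [0.991, -0.133, 0.0, -0.0]
ft_force: [0.5, 0.0, 0.5]
grip_width: -0.004
finger_force: 0.5
```

send_path(plan={"ticks": [[0, 0, 0.001, 0, 0, 0], [0, 0, 0.002, 0, 0, 0], [0, 0, 0.003, 0, 0, 0], [0, 0, 0.004, 0, 0, 0], [0, 0, 0.004, 0, 0, 0], [0, 0, 0.004, 0, 0, 0]]})

```text
time_s: 10.47
position: [558.0, -186.8, 233.0]
eef_rot: [0.991, -0.133, -0.0, -0.0]
ft_force: [-0.2, 0.2, 0.8]
grip_width: -0.004
finger_force: 0.3
```

Converted, 1 mm is 0.001.

send_path(plan={"ticks": [[0, 0, 0.001, 0, 0, 0], [0, 0, 0.001, 0, 0, 0], [0, 0, 0.001, 0, 0, 0]]})

```text
time_s: 10.72
position: [558.0, -186.7, 232.4]
eef_rot: [0.991, -0.133, -0.0, -0.0]
ft_force: [-1.9, 1.5, 6.9]
grip_width: -0.001
finger_force: 3.1
```

send_path(plan={"ticks": [[0, 0, 0.001, 0, 0, 0], [0, 0, 0.001, 0, 0, 0], [0, 0, 0.001, 0, 0, 0]]})

```text
time_s: 10.97
position: [558.0, -186.7, 232.2]
eef_rot: [0.991, -0.133, 0.0, 0.0]
ft_force: [-6.7, 3.2, 17.6]
grip_width: 0.0
finger_force: 8.9
```

Converted, 52 mm is 0.052, 45 mm is 0.045.

send_path(plan={"ticks": [[0, 0, 0.0005, 0, 0, 0], [0, 0, 0.0005, 0, 0, 0], [0, 0, 0.0005, 0, 0, 0], [0, 0, -0.01, 0, 0, 0], [0, 0, -0.03, 0, 0, 0], [0, 0, -0.042, 0, 0, 0], [0.005, 0.004, -0.042, 0, 0, 0], [0.02, 0.017, -0.042, 0, 0, 0], [0.04, 0.034, -0.042, 0, 0, 0], [0.052, 0.045, -0.042, 0, 0, 0]]})

```text
time_s: 11.8
position: [597.2, -245.5, 272.7]
eef_rot: [0.991, -0.133, 0.0, 0.0]
ft_force: [-0.1, -1.1, 0.2]
grip_width: 0.005
finger_force: 0.0
```

send_path(plan={"ticks": [[0.005, 0.004, 0, 0, 0, 0], [0.0075, 0.006, 0, 0, 0, 0], [0.0075, 0.006, 0.005, 0, 0, 0], [0.0075, 0.006, 0.015, 0, 0, 0], [0.0075, 0.006, 0.025, 0, 0, 0], [0.0075, 0.006, 0.029, 0, 0, 0], [0.0075, 0.006, 0.029, 0, 0, 0], [0.0075, 0.006, 0.029, 0, 0, 0]]})

```text
time_s: 12.47
position: [601.8, -251.3, 243.9]
eef_rot: [0.991, -0.133, -0.0, -0.0]
ft_force: [-1.0, 0.4, 0.7]
grip_width: -0.002
finger_force: 0.0
```

Tip is at 71 mm. Pressing down to about 59.

Converted, 8 mm is 0.008, 7 mm is 0.007.

send_path(plan={"ticks": [[0, 0, 0.001, 0, 0, 0], [0, 0, 0.002, 0, 0, 0], [0, 0, 0.003, 0, 0, 0], [0, 0, 0.004, 0, 0, 0], [0, 0, 0.005, 0, 0, 0], [0, 0, 0.006, 0, 0, 0], [0, 0, 0.007, 0, 0, 0], [0, 0, 0.008, 0, 0, 0], [0, 0, 0.008, 0, 0, 0], [0, 0, 0.008, 0, 0, 0]]})

```text
time_s: 13.3
position: [602.0, -251.7, 236.1]
eef_rot: [0.991, -0.133, 0.0, -0.0]
ft_force: [-0.4, -0.4, -0.1]
grip_width: -0.0
finger_force: 0.5
```

send_path(plan={"ticks": [[0, 0, 0.001, 0, 0, 0], [0, 0, 0.002, 0, 0, 0], [0, 0, 0.003, 0, 0, 0], [0, 0, 0.003, 0, 0, 0], [0, 0, 0.003, 0, 0, 0]]})

```text
time_s: 13.72
position: [601.9, -251.7, 233.0]
eef_rot: [0.991, -0.133, -0.0, -0.0]
ft_force: [-0.1, -0.4, 1.4]
grip_width: 0.003
finger_force: 0.4
```

send_path(plan={"ticks": [[0, 0, 0.0005, 0, 0, 0], [0, 0, 0.001, 0, 0, 0], [0, 0, 0.001, 0, 0, 0], [0, 0, 0.001, 0, 0, 0]]})

```text
time_s: 14.05
position: [601.9, -251.7, 232.4]
eef_rot: [0.991, -0.133, 0.0, -0.0]
ft_force: [-1.5, -0.9, 5.4]
grip_width: 0.001
finger_force: 2.7
```

Converted, 1.5 mm is 0.0015, 1 mm is 0.001.

send_path(plan={"ticks": [[0, 0, 0.001, 0, 0, 0], [0, 0, 0.0015, 0, 0, 0], [0, 0, 0.0015, 0, 0, 0], [0, 0, 0.0015, 0, 0, 0]]})

```text
time_s: 14.38
position: [601.9, -251.6, 232.2]
eef_rot: [0.991, -0.133, 0.0, 0.0]
ft_force: [-7.8, 3.2, 20.6]
grip_width: -0.005
finger_force: 10.3
```

send_path(plan={"ticks": [[0, 0, -0.01, 0, 0, 0], [0, 0, -0.03, 0, 0, 0], [0, 0, -0.06, 0, 0, 0], [0, 0, -0.09, 0, 0, 0], [-0.02, 0, -0.12, 0, 0, 0], [-0.05, 0, -0.15, 0, 0, 0], [-0.08, 0, -0.16, 0, 0, 0], [-0.1, 0, -0.16, 0, 0, 0], [-0.1, 0, -0.16, 0, 0, 0]]})

```text
time_s: 15.13
position: [502.9, -224.3, 392.3]
eef_rot: [0.991, -0.133, 0.001, 0.0]
ft_force: [-1.3, 1.0, 0.5]
grip_width: 0.001
finger_force: 0.0
```

Run:
```python
from h import *
s=snap('wrist','w4'); t=snap('top','t4'); a=load('top0')['image']
c=np.vstack([cv2.resize(s['image'],(400,300)),cv2.resize(t['image'],(400,300))])
cv2.imwrite('pics/c4.png',c)
```

```text
(no output)
```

View pics/c4.png

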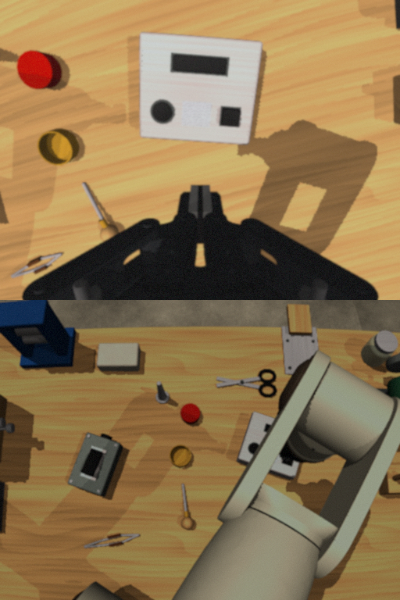

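The boxes and bystanders are where they started and the gripper is clear. All three presses ended on hard stops at the expected heights (66, 59 and 59 mm), so I'm handing in.

```bash
python3 -c "
from workcell import manip
print(manip.job_done())"
```

```text
the job is handed in; nothing more can be done
None
```

I pressed the rocker over, then the round key in, then the bar key in, each to its hard stop; boxes and bystanders look unmoved, and I handed the job in at about 15 s (no verdict was returned).

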